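Refill the flow lane with a boxed carton

ROBOT

A 6-joint arm with a two-finger parallel gripper is mounted at the origin on the work surface. World frame = base frame: x ahead of the robot, y to its left, z up, the work surface at z = 0. Lengths are in mm, angles in degrees, forces in N, time in s.
With the tool pointing down it reaches from about 350 to 850 mm from the base axis. Payload 8.1 kg.
Tool frame: the origin (TCP) lies at the centre of the arm's flange, where the gripper is bolted on; the fingertips stand 173 mm ahead of it and the grasp point (between the pads) lies 155 mm ahead of it; z points along the fingers, y is the line along which they close (so a half turn about z gives the same grasp; the last joint's range is limited). The gripper opens to 85 mm and grips with 20 to 120 N. Pads are 22 mm wide; open, the fingers measure 114 mm over their backs; the gripper's body (76 mm by 85 mm) begins 54 mm behind the grasp point. The pads swing forward as they close: fully open they stand 13 mm farther back than shut.
Start: joints at [69.878, 7.471, 85.268, -0, 87.261, -4.893], TCP at [157.587, 578.941, 404.692] pointing down, gripper open.
Joint ranges: [-169.43, 169.43], [-51.17, 129.36], [1.28, 143.12], [-76.62, 256.62], [0, 156.53], [-152.29, 152.29]. Speed limits (degrees/s): [136.94, 136.94, 159.86, 180, 180, 180].

INTERFACE

Orientations are given as [roll, pitch, yaw] about the fixed x, y, z axes, in that order (R = Rz(yaw) Ry(pitch) Rx(roll)).
In Python, from bench import * gives the robot as it stands.
- The arm moves only by the shell command python3 -m jog 'ROWS' [FORCE]. ROWS is text: rows parted by semicolons, each of 7 numbers parted by spaces: the shift along the tool's x, y, z scaled (see below), then the turn, a rotation vector about the tool's x, y, z scaled (see below), then the closure, from -1 (fully open) to 1 (shut). In form: tx ty tz wx wy wz hand; .... A call has 1 to 5 rows; each row shifts and turns the commanded pose from where the row before left it, along the tool's axes as they then stand; what a row does not reach is not made up. The controller multiplies each number of a shift by 0.1 m and each number of a turn by 60 degrees. A row lasts 1/8 s, in which the tool goes at most 62.5 mm and 10.7 degrees, less where a joint would pass 70% of its speed; a pose out of reach is approached as far as the arm can. A call with a number of a shift or a turn outside -1 to 1 is refused whole. A call with a gripper value outside its range is refused whole. The fingers move at their own pace and stop on an object; FORCE is the grip in N (left out, the last holds). Time passes only in rows, so rows that do not move let the fingers close. It gives the time, the measured TCP pose, the force, the opening and the grip force at its end, in the units of the state.
- sense(): the state, without advancing time (a new reading comes with each control period).
- snapshot(name): name is "scene" or "top" or "wrist"; returns a dict with "img" (400x640x3 uint8, red, green, blue), "fx", "fy", "cx", "cy" (pixels), "extrinsics" (4x4, takes a point from camera to world coordinates). Camera axes: x right, y down, z forward; pixel columns grow to the right and rows downward; lengths in mm; the calibration is good to about 2 mm. A picture is of the moment at which its call begins. There is no depth.
- hand_in(): hands the job in; it is judged then, once.
The state is a dict: "time": time; "joint_pos": joint angles; "qd": joint speeds; "joint_efforts": joint torques, N m; "tool_pos": TCP position; "tcp_rot": TCP orientation; "ft_force": force on the tool from outside, world axes, zero at the start; "wrist_torque": the same for the moment, N m; "finger_gap": finger opening in mm; "grip_force": force on a finger pad.
Only numpy, scipy, OpenCV 4.12 (cv2) and the standard library are available. Lean on these libraries where they do the work, as an engineer would, in place of code of your own. Each camera call takes 0.05 s, during which the arm holds its last target. There are 200 camera calls.

TASK

Take the cardboard carton from between the two metal tins in the supply tray and put it down standing on the bench, let go of it and take it again by its two broad faces. Then set it gently, without dropping it, upright into the upper half of the empty wide lane of the sloped flow rack, broad face towards the stop, and let go so that it slides down to rest flat against the stop. Keep the tins standing in the tray and leave everything else on the bench where it is.

Things in the scene. Friction and masses are not known exactly. Their poses are not given: they have to be found in the camera images.
- carton: brown cardboard carton, paper tape over the top, 48 (x) x 64 (y) x 80 mm high (z), 0.25 to 0.5 kg, rigid. Origin: centre of its underside. Broad faces (64 wide) look along +x and -x, narrow faces (48 wide) along +y and -y. Starts standing mid-tray, its broad faces only 3 to 6 mm from the tins, so at first only the narrow faces can be gripped
- tray: low grey plastic open tray, fixed, 170 (its x, the direction of the row) x 92 (y) x 34 mm high, walls and floor 5 mm thick. Origin: centre of its underside, on the bench. The row in it along x is tin, carton, tin. The bench midway between tray and rack (x 0.42 to 0.62 m, |y| under 0.08 m) is free for putting the carton down.
- lane: empty wide lane of the fixed flow rack, sloped 10 deg. Origin: on the bed (roller tops), mid-width, at the stop's face, 31 mm above the bench. x down the slope, y across, z square to the bed. Bed x = -290 (upper end) to 0 mm; stop 54 mm high; 74 mm wide between 6 mm guides 95 mm high (15 above the carton's top). Free rollers: let go, the carton runs down. On +y a 54 mm lane with a fixed tin
- tin_a: rectangular metal tin 48 (x) x 64 (y) x 78 mm with a black cap of 24 mm diameter up to 92 mm, 0.45 kg, standing loose in the tray on the tray's -x side of the carton. Origin: centre of its underside.
- tin_b: the same kind of tin on the tray's +x side of the carton. Origin: centre of its underside.
- spool: black spool standing on the bench, 60 mm diameter, 60 mm high, bystander. Origin: centre of its underside.
- tape: roll of paper tape lying flat, 100 mm diameter, 45 mm high, bystander. Origin: centre of its underside.
- castor: furniture castor, 50 x 50 x 79 mm, bystander. Origin: centre of its underside.
- jar: closed amber jar, 64 mm diameter, 90 mm high, bystander. Origin: centre of its underside.
- mallet: hammer lying on the bench, bystander. Origin: on its underside.
- driver: screwdriver lying on the bench, bystander. Origin: on its underside.
There are look-alikes about, which are no part of the job. What is shaped like the tin_b but blue or green is not meant.

How it is judged (in metres and radians):
On the way, in this order (a step that is already met when the one before it is completed fails the run):
1. the carton stands on the bench, let go (height (world z) of carton below 0.004 m and angle between carton's own z axis and vertical below 0.1 rad and contact force between the fingers and carton below 0.05 N), for 0.1 s.
2. the carton stands in the upper half of the wide lane, let go (x of carton in the frame of lane between -0.29 and -0.13 m and y of carton in the frame of lane between -0.01 and 0.01 m and z of carton in the frame of lane between -0.005 and 0.01 m and angle between carton's own z axis and vertical below 0.4 rad and contact force between the fingers and carton below 0.05 N), for 0.02 s.
At the end, for the whole second after the job is handed in: Carton upright and at rest in the wide lane against the stop (origin 17 to 31 mm up the lane from it, within 10 mm of mid-lane, 5 mm of the bed), broad face to the stop within 0.15 rad, flat on the bed within 0.1 rad; both tins upright in the tray, within 60 mm of their start (x of carton in the frame of lane between -0.031 and -0.017 m and y of carton in the frame of lane between -0.01 and 0.01 m and z of carton in the frame of lane between -0.005 and 0.005 m and angle between the z axis of carton and the z axis of lane, either way round below 0.1 rad and angle between the x axis of carton and the x axis of lane, either way round below 0.15 rad and angle between carton's own z axis and vertical below 0.4 rad and linear speed of carton below 0.02 m/s and angle between each of tin_a, tin_b's own z axis and vertical below 0.1 rad and height (world z) of each of tin_a, tin_b below 0.01 m and distance of each of tin_a, tin_b from where it was at the start of the episode below 0.06 m); the robot touches nothing.
It fails at once if the carton is dropped into the lane (faster than 0.45 m/s while between 6 and 70 mm above the bed and between the guides) (x of carton in the frame of lane between -0.29 and -0.06 m and y of carton in the frame of lane between -0.015 and 0.015 m and z of carton in the frame of lane between 0.006 and 0.07 m and linear speed of carton above 0.45 m/s).
It fails at once if a tin is tipped over (more than 0.5 rad) (angle between any of tin_a, tin_b's own z axis and vertical above 0.5 rad).
It fails at once if a bystander on the bench is moved by more than 40 mm (distance of any of spool, tape, castor, jar, mallet, driver from where it was at the start of the episode above 0.04 m).
It also fails if it takes over 64 s, if anything falls off the work surface, if the arm or the gripper's body presses on something with over 40 N, if the wrist force passes 120 N, or if a joint passes its speed limit or range.

## Working session

There is one attempt and no reset: what is moved stays moved. The work goes in short steps, Python scripts to look and compute and a shell command to move; the robot and the scene stay as the last step left them, time stands still between calls to the robot, and variables do not carry over. Pictures are saved under pics/ and viewed, at most 14 in all, crops included, and the job is handed in when it is done.

```bash
mkdir -p pics; python3 - <<'E'
from bench import *
import cv2,numpy as np
for n in("scene","top"):
    s=snapshot(n);cv2.imwrite(f"pics/{n}0.png",s["img"][:,:,::-1]);print(n,s["fx"],s["fy"],s["cx"],s["cy"],np.round(s["extrinsics"],4).tolist())
print(sense())
E
ls
```

```text
scene 456.21778506406014 456.21778506406014 333.9776224289555 193.3065096824191 [[-0.4875, 0.7341, -0.4727, 1224.4231], [0.8731, 0.4153, -0.2554, 354.4891], [0.0088, -0.5372, -0.8434, 1239.8334], [0.0, 0.0, 0.0, 1.0]]
top 366.0264694953997 366.0264694953997 321.1846969704355 199.92577050539234 [[-0.0283, -0.9909, 0.1317, 393.9352], [-0.9996, 0.0292, 0.0044, 12.7162], [-0.0082, -0.1315, -0.9913, 1203.2115], [0.0, 0.0, 0.0, 1.0]]
{'time': 0.1, 'joint_pos': array([ 6.98772585e+01,  7.51562762e+00,  8.53250200e+01,  9.04533440e-04,
        8.72604770e+01, -4.89426272e+00]), 'qd': array([-0.00083747, -0.00966925, -0.08644495, -0.0667492 ,  0.11556275,
        0.03602479]), 'joint_efforts': array([ 5.09225993e-04, -5.70956290e+01, -5.01937938e+01, -2.94465535e-04,
        8.20076675e-03,  5.43186820e-05]), 'tool_pos': array([157.51850287, 578.74269158, 403.67954606]), 'tcp_rot': array([-1.79899321e+02, -9.52779404e-03,  1.64771469e+02]), 'ft_force': array([-0.0370174 , -0.80554615, -0.26553685]), 'wrist_torque': array([ 0.03336604,  0.05472532, -0.02052146]), 'grip_force': 0.0, 'finger_gap': 84.92246286462414}
pics
```

View pics/scene0.png

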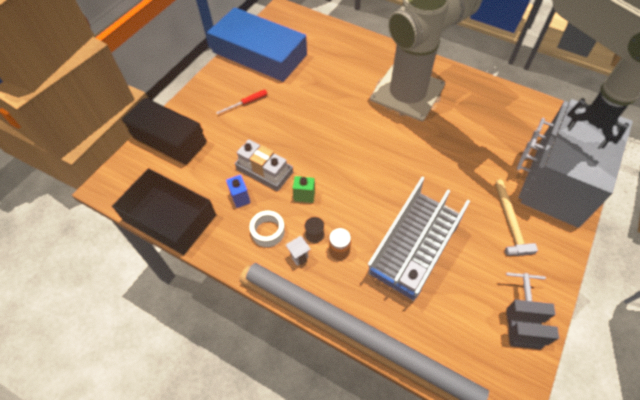

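View pics/top0.png

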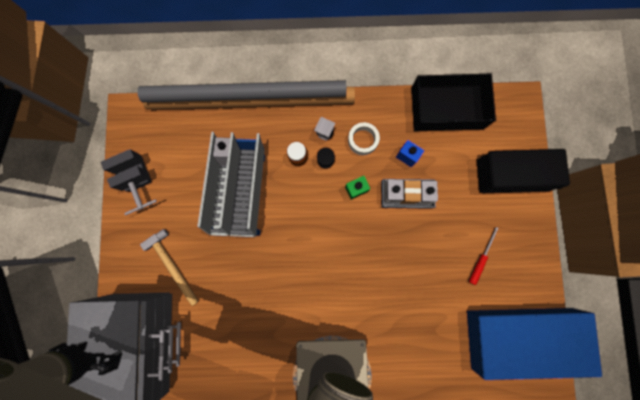

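The scene view shows the grey tray at about (263,163), holding grey tin, carton and grey tin. In the top view it is at (409,193). The blue tin is at top (410,153) and the green one at top (358,187); both are look-alikes and not meant. The rack's wide lane is at top (247,185). The narrow lane, with the fixed tin at (221,146), lies on its +y (left) side. I'll enlarge the tray and the rack.

```bash
python3 - <<'E'
import cv2,numpy as np
a=cv2.imread("pics/top0.png");b=cv2.imread("pics/scene0.png")
R=lambda im,x,y,w,h,k:cv2.resize(im[y:y+h,x:x+w],(w*k,h*k),interpolation=cv2.INTER_CUBIC)
c=np.zeros((590,800,3),np.uint8)
def put(p,x,y):c[y:y+p.shape[0],x:x+p.shape[1]]=p
put(R(a,375,170,70,45,6),0,0)      # 420x270
put(R(a,195,125,76,118,5),420,0)   # 380x590
put(R(b,230,135,70,53,6),0,272)    # 420x318
cv2.imwrite("pics/crop1.png",c)
E
```

```text
(no output)
```

View pics/crop1.png

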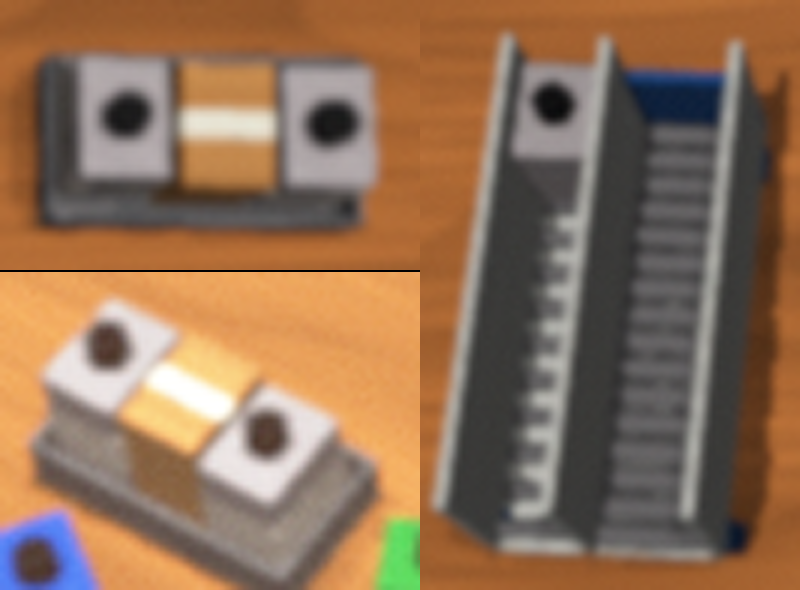

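```bash
cat > h.py <<'E'
from bench import *
import cv2,numpy as np
from scipy.spatial.transform import Rotation as Ro
def ray(s,p,z):
    "pixel(s) -> world point on plane z"
    p=np.atleast_2d(p).astype(float);E=s["extrinsics"]
    d=np.c_[(p[:,0]-s["cx"])/s["fx"],(p[:,1]-s["cy"])/s["fy"],np.ones(len(p))]@E[:3,:3].T
    o=E[:3,3];return o+d*((z-o[2])/d[:,2:])
def rel(pos,rpy):
    "shift in tool axes (mm) and turn vector (deg) from the present to the wanted pose"
    s=sense();A=Ro.from_euler('xyz',s["tcp_rot"],degrees=True);B=Ro.from_euler('xyz',rpy,degrees=True)
    return A.inv().apply(np.array(pos)-s["tool_pos"]).round(1),(A.inv()*B).as_rotvec(degrees=True).round(2)
E
python3 - <<'E'
from h import *
s=snapshot("top");c=snapshot("scene")
u=lambda q:np.array(q)/6+[375,170]-.5+.08
P=ray(s,u([(182,63),(276,62),(272,190),(181,188)]),85);print("carton top",P.round(0).tolist(),P.mean(0).round(1))
u2=lambda q:(np.array(q)-[0,272])/6+[230,135]-.42
P=ray(c,u2([(190,330),(262,370),(197,455),(120,412)]),85);print("scene",P.round(0).tolist(),P.mean(0).round(1))
caps=ray(s,u([(126,115),(332,123)]),97);print("caps",caps.round(1).tolist())
u3=lambda q:(np.array(q)-[420,0])/5+[195,125]-.4
print("guides far L,M,R",ray(s,u3([(508,38),(605,40),(736,42)]),124.6).round(1).tolist())
print("near",ray(s,u3([(437,510),(545,515),(688,518)]),175).round(1).tolist())
print(rel([500,-200,420],[180,0,164.77]),s["extrinsics"][:3,3])
w=snapshot("wrist");A=Ro.from_euler('xyz',sense()["tcp_rot"],degrees=True);E=w["extrinsics"]
print("cam in tool",A.inv().apply(E[:3,3]-sense()["tool_pos"]),(A.inv().as_matrix()@E[:3,:3]).round(2).tolist(),w["fx"])
E
```

```text
carton top [[597.0, -243.0, 85.0], [596.0, -292.0, 85.0], [529.0, -286.0, 85.0], [532.0, -239.0, 85.0]] [ 563.5 -265.    85. ]
scene [[529.0, -290.0, 85.0], [533.0, -242.0, 85.0], [596.0, -240.0, 85.0], [593.0, -291.0, 85.0]] [ 562.7 -265.8   85. ]
caps [[568.6, -210.6, 97.0], [561.4, -315.0, 97.0]]
guides far L,M,R [[755.6, 344.4, 124.6], [752.5, 285.0, 124.6], [748.8, 205.0, 124.6]]
near [[465.0, 366.0, 175.0], [460.4, 305.0, 175.0], [456.4, 224.5, 175.0]]
(array([-535. , -661.5,  -15.3]), array([-0.07, -0.01,  0.  ])) [ 393.93524876   12.71624796 1203.21153124]
cam in tool [75.99716453 -0.86947981 30.35897585] [[0.0, -0.96, -0.29], [1.0, 0.0, -0.0], [0.0, -0.29, 0.96]] 291.4210222170183
```

```bash
python3 -m jog '0 0 -0.1 0 0 0.1667 -1;0 0 -0.1 0 0 0.1667 -1;0 0 0 0 0 0.1667 -1;0 0 0 0 0 0.1667 -1;0 0 0 0 0 0.1667 -1' 40 | tail -3; python3 -m jog '0 0 0 0 0 0.1667 -1;0 0 0 0 0 0.1667 -1;0 0 0 0 0 0.1467 -1;0 0.6 0 0 0 0 -1;0 0.6 0 0 0 0 -1'; python3 -m jog '0 0.6 0 0 0 0 -1;0 0.6 0 0 0 0 -1;-0.5 0.35 0 0 0 0 -1;-0.5 0.35 0 0 0 0 -1;-0.6 0 0 0 0 0 -1'; python3 -c "
from h import *
print(rel([563,-265,385],[180,0,86]))"
```

```text
ft_force: [0.1, -0.2, -0.2]
finger_gap: 85.4
grip_force: 0.0
time: 1.5
tool_pos: [277.9, 570.6, 424.8]
tcp_rot: [180.0, -0.0, 86.1]
ft_force: [-0.5, 0.6, 0.1]
finger_gap: 85.5
grip_force: 0.0
time: 2.12
tool_pos: [457.5, 395.4, 423.7]
tcp_rot: [-180.0, 0.1, 85.8]
ft_force: [0.4, -1.1, 0.1]
finger_gap: 85.1
grip_force: 0.0
(array([-651. ,  153.1,   39.3]), array([-0.01,  0.05, -0.15]))
```

```bash
python3 -m jog '-0.59 0.2 0 0 0 0 -1;-0.59 0.2 0 0 0 0 -1;-0.59 0.2 0 0 0 0 -1;-0.59 0.2 0 0 0 0 -1;-0.59 0.2 0 0 0 0 -1' >/dev/null; python3 -m jog '-0.59 0.2 0 0 0 0 -1;-0.59 0.2 0 0 0 0 -1;-0.59 0.1 0 0 0 0 -1;-0.59 0 0.2 0 0 0 -1;-0.59 0 0.2 0 0 0 -1'>/dev/null;python3 -m jog '-0.4 0 0 0 0 0 -1;0 0 0 0 0 0 -1;0 0 0 0 0 0 -1'; python3 - <<'E'
from h import *
w=snapshot("wrist");cv2.imwrite("pics/w1.png",w["img"][:,:,::-1]);np.savez("w1.npz",**w);print(sense()["tool_pos"],sense()["tcp_rot"])
E
```

```text
time: 3.75
tool_pos: [560.8, -241.2, 384.7]
tcp_rot: [-180.0, -0.0, 85.9]
ft_force: [1.1, 0.1, -0.0]
finger_gap: 85.4
grip_force: 0.0
[ 560.92560399 -240.66887412  384.8479624 ] [ 1.79986717e+02 -2.10997606e-02  8.59934091e+01]
```

View pics/w1.png

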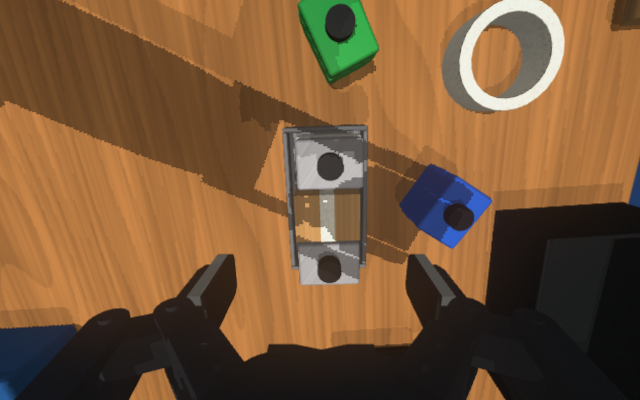

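The wrist view shows the carton top at about (297–362, 190–243). The tin caps are at (330,166) and (330,269), so the row lines up with the tool.

```bash
python3 - <<'E'
from h import *
w=np.load("w1.npz");im=w["img"]
g=im[225].astype(int);print("row225",g[285:375:3].tolist())
P=ray(w,[(330,166),(330,269)],97);d=P[0]-P[1];print(P.round(1).tolist(),np.degrees(np.arctan2(-d[0],d[1])))
P=ray(w,[(296,190),(363,190),(361,243),(297,242)],85);print(P.round(1).tolist(),P.mean(0))
E
```

```text
row225 [[195, 130, 73], [143, 101, 64], [85, 79, 75], [64, 55, 49], [126, 94, 60], [207, 153, 94], [206, 153, 95], [219, 163, 101], [158, 118, 75], [133, 100, 64], [127, 96, 62], [130, 98, 63], [152, 145, 131], [155, 150, 136], [158, 153, 139], [158, 152, 139], [158, 153, 139], [131, 98, 64], [126, 95, 61], [127, 95, 62], [124, 93, 60], [126, 94, 60], [132, 100, 64], [130, 97, 62], [132, 100, 63], [77, 64, 51], [76, 73, 71], [79, 66, 55], [108, 74, 44], [110, 76, 45]]
[[570.0, -212.3, 97.0], [563.8, -315.2, 97.0]] -3.462502041095738
[[536.5, -235.2, 85.0], [600.3, -239.6, 85.0], [596.7, -294.8, 85.0], [532.3, -289.2, 85.0]] [ 566.45021038 -264.68907874   85.        ]
```

```bash
python3 -m jog '-0.237 0.055 0 0 0 0 -1;0 0 0.5 0 0 0 -1;0 0 0.5 0 0 0 -1;0 0 0.4 0 0 0 -1;0 0 0.27 0 0 0 -1' >/dev/null; python3 -m jog '0 0 0 0 0 0 -1;0 0 0 0 0 0 0.2;0 0 0 0 0 0 1;0 0 0 0 0 0 1;0 0 0 0 0 0 1' 60; python3 -m jog '0 0 0 0 0 0 1;0 0 0 0 0 0 1;0 0 -0.1 0 0 0 1;0 0 -0.1 0 0 0 1;0 0 -0.1 0 0 0 1'
```

```text
time: 5.05
tool_pos: [565.6, -265.9, 220.4]
tcp_rot: [179.8, 0.1, 86.0]
ft_force: [0.3, 1.6, 6.8]
finger_gap: 63.1
grip_force: 67.2
time: 5.68
tool_pos: [564.5, -265.6, 248.5]
tcp_rot: [-180.0, 0.0, 85.9]
ft_force: [-0.6, -0.7, -2.8]
finger_gap: 63.0
grip_force: 66.2
```

```bash
python3 -m jog '0 0 -0.4 0 0 0 1;0 0 -0.4 0 0 0 1;0 0 -0.4 0 0 0 1;0.45 -0.16 0 0 0 0 1;0.45 -0.16 0 0 0 0 1'; python3 -m jog '0.45 -0.16 0 0 0 0 1;0.45 -0.16 0 0 0 0 1;0.45 -0.16 0 0 0 0 1;0.45 0 0 0 0 0 1;0 0 0.4 0 0 0 1'; python3 -m jog '0 0 0.4 0 0 0 1;0 0 0.3 0 0 0 1;0 0 0 0 0 0 1;0 0 0 0 0 0 1'
python3 - <<'E'
from h import *
c=snapshot("scene")["img"];w=snapshot("wrist")["img"]
o=np.hstack([cv2.resize(c[100:300,170:370],(400,400)),cv2.resize(w,(400,250))[:,:].copy() if 0 else cv2.copyMakeBorder(cv2.resize(w,(400,250)),0,150,0,0,cv2.BORDER_CONSTANT)])
cv2.imwrite("pics/held.png",o[:,:,::-1])
E
```

```text
time: 6.3
tool_pos: [538.6, -173.0, 369.0]
tcp_rot: [179.9, 0.0, 85.9]
ft_force: [-0.1, 0.1, -3.3]
finger_gap: 63.7
grip_force: 67.0
time: 6.92
tool_pos: [505.2, 12.1, 331.8]
tcp_rot: [179.5, -0.0, 86.2]
ft_force: [1.0, -0.3, -3.7]
finger_gap: 63.2
grip_force: 67.2
time: 7.42
tool_pos: [504.4, 9.3, 259.3]
tcp_rot: [179.9, 0.0, 85.9]
ft_force: [-0.2, 0.2, -2.2]
finger_gap: 63.2
grip_force: 67.0
```

View pics/held.png

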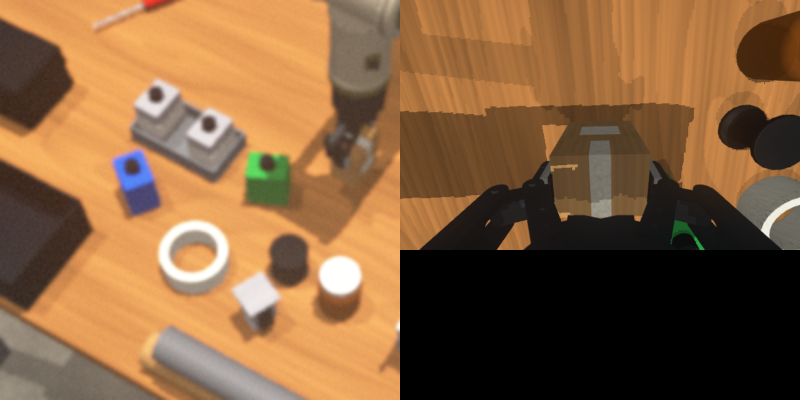

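The carton is held straight between the pads (wrist crop around (600,170)), and both tins are still standing in the tray. Now I lower it onto the bench.

```bash
python3 -m jog '0 0 0.2 0 0 0 1;0 0 0.15 0 0 0 1;0 0 0.06 0 0 0 1;0 0 0 0 0 0 1;0 0 0 0 0 0 1'; python3 -m jog '0 0 0.02 0 0 0 1;0 0 0 0 0 0 1;0 0 0 0 0 0 1'
```

```text
time: 8.15
tool_pos: [504.2, 9.4, 217.4]
tcp_rot: [179.9, 0.0, 86.0]
ft_force: [0.7, -0.4, -3.0]
finger_gap: 63.0
grip_force: 67.2
time: 8.52
tool_pos: [504.2, 9.4, 215.4]
tcp_rot: [179.9, 0.0, 86.0]
ft_force: [0.9, 1.2, 1.8]
finger_gap: 63.4
grip_force: 67.5
```

```bash
python3 -m jog '0 0 0.01 0 0 0 1;0 0 0 0 0 0 1;0 0 0 0 0 0 1'; python3 -m jog '0 0 0 0 0 0 -1;0 0 0 0 0 0 -1;0 0 0 0 0 0 -1;0 0 0 0 0 0 -1';  python3 -m jog '0 0 -0.4 0 0 0 -1;0 0 -0.5 0 0 0 -1;0 0 -0.5 0 0 0 -1;0 0 0 0 0 0 -1;0 0 0 0 0 0 -1'
python3 - <<'E'
from h import *
w=snapshot("wrist");cv2.imwrite("pics/w2.png",w["img"][:,:,::-1]);np.savez("w2.npz",**w)
E
```

```text
time: 8.9
tool_pos: [504.3, 9.4, 215.3]
tcp_rot: [179.9, -0.0, 86.0]
ft_force: [-5.2, 0.7, 12.4]
finger_gap: 63.5
grip_force: 68.8
time: 9.4
tool_pos: [503.7, 9.4, 213.5]
tcp_rot: [-180.0, 0.0, 86.0]
ft_force: [-0.8, -0.2, -0.6]
finger_gap: 85.3
grip_force: 0.0
time: 10.02
tool_pos: [503.7, 9.4, 353.4]
tcp_rot: [-180.0, 0.0, 86.0]
ft_force: [-0.4, -0.2, -0.9]
finger_gap: 85.5
grip_force: 0.0
```

View pics/w2.png

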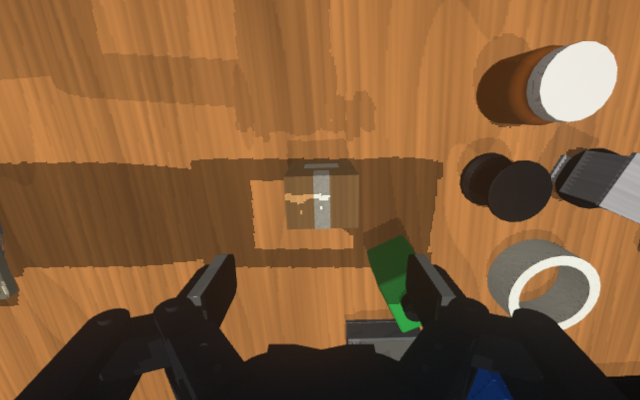

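The carton stands let go on the bench. Its top face has corners at about (285,173), (358,173), (359,229) and (287,229).

```bash
python3 - <<'E'
from h import *
w=np.load("w2.npz");P=ray(w,[(285,173),(358,173),(359,229),(287,229)],80);print(P.round(1).tolist(),P.mean(0))
# refine: lateral edges at rows
g=cv2.cvtColor(w["img"],cv2.COLOR_RGB2GRAY).astype(int)
for r in(180,190,225): print(r,g[r,278:296].tolist(),g[r,350:368].tolist())
for c in(300,345): print(c,g[166:180,c].tolist(),g[222:236,c].tolist())
print(rel([P.mean(0)[0],P.mean(0)[1],300],[180,0,176]))
E
```

```text
[[474.2, 37.4, 80.0], [535.9, 33.1, 80.0], [535.2, -18.0, 80.0], [470.7, -13.5, 80.0]] [503.99112418   9.76766044  80.        ]
180 [121, 120, 117, 114, 109, 105, 100, 97, 96, 95, 95, 96, 96, 96, 96, 96, 97, 99] [104, 103, 100, 98, 99, 102, 104, 105, 99, 84, 78, 81, 86, 88, 89, 90, 90, 89]
190 [131, 132, 131, 127, 125, 120, 109, 100, 96, 95, 94, 96, 96, 97, 97, 96, 96, 98] [104, 102, 100, 98, 99, 102, 104, 105, 98, 84, 78, 80, 84, 88, 91, 89, 91, 89]
225 [122, 121, 121, 121, 122, 128, 134, 134, 120, 103, 96, 96, 95, 95, 96, 97, 96, 97] [104, 102, 100, 98, 99, 102, 104, 104, 90, 80, 78, 79, 81, 86, 89, 90, 89, 89]
300 [67, 67, 67, 67, 67, 67, 66, 66, 65, 67, 84, 96, 99, 99] [102, 101, 101, 101, 101, 101, 101, 119, 128, 128, 128, 127, 127, 127]
345 [67, 67, 67, 68, 68, 67, 68, 67, 67, 88, 98, 97, 98, 97] [97, 97, 97, 97, 98, 95, 89, 86, 117, 136, 140, 140, 141, 140]
(array([ 0.4,  0.7, 52.4]), array([-8.000e-02, -9.000e-02, -9.004e+01]))
```

```bash
python3 -m jog '0 0 0 0 0 -0.1667 -1;0 0 0 0 0 -0.1667 -1;0 0 0 0 0 -0.1667 -1;0 0 0 0 0 -0.1667 -1;0 0 0 0 0 -0.1667 -1' >/dev/null; python3 -m jog '0 0 0 0 0 -0.1667 -1;0 0 0 0 0 -0.1667 -1;0 0 0 0 0 -0.1667 -1;0 0 0 0 0 -0.1667 -1;0 0 0 0 0 0 -1'; python3 -m jog '0 0 0.4 0 0 0 -1;0 0 0 0 0 0 -1;0 0 0 0 0 0 -1' >/dev/null
python3 - <<'E'
from h import *
w=snapshot("wrist");cv2.imwrite("pics/w3.png",w["img"][:,:,::-1]);np.savez("w3.npz",**w)
print(rel([504,9.7,213],[180,0,176]))
E
```

```text
time: 11.32
tool_pos: [503.3, 9.4, 351.8]
tcp_rot: [180.0, -0.2, 175.9]
ft_force: [0.7, -0.4, 0.8]
finger_gap: 85.0
grip_force: 0.0
(array([  0.2,   0.3, 101.8]), array([-0.  ,  0.05, -0.11]))
```

View pics/w3.png

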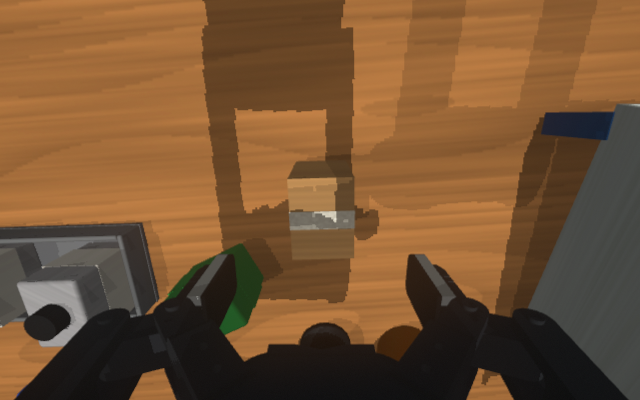

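The carton top (288–354, 178–259) is centred between the fingers and square to them. I descend and grip the broad faces.

```bash
python3 -m jog '0 0 0.4 0 0 0 -1;0 0 0.4 0 0 0 -1;0 0 0.2 0 0 0 -1;0 0 0 0 0 0 -1;0 0 0 0 0 0 -1' >/dev/null; python3 -m jog '0 0 0 0 0 0 0.2;0 0 0 0 0 0 1;0 0 0 0 0 0 1;0 0 0 0 0 0 1;0 0 0 0 0 0 1' 60;  python3 -m jog '0 0 0 0 0 0 1;0 0 -0.2 0 0 0 1;0 0 -0.4 0 0 0 1;0 0 -0.6 0 0 0 1;0 0 -0.6 0 0 0 1'; python3 -m jog '0 0 -0.2 0 0 0.1667 1;0 0 0 0 0 0.1667 1;0 0 0 0 0 0.1667 1;0 0 0 0 0 0.1667 1;0 0 0 0 0 0.1667 1' >/dev/null;python3 -m jog '0 0 0 0 0 0.1667 1;0 0 0 0 0 0.1667 1;0 0 0 0 0 0.1667 1;0 0 0 0 0 0.1667 1;0 0 0 0 0 0 1'
python3 - <<'E'
from h import *
w=snapshot("wrist");np.savez("w4.npz",**w);t=snapshot("top")["img"]
o=np.vstack([w["img"][:,:,::-1]]);cv2.imwrite("pics/w4.png",o)
E
```

```text
time: 13.0
tool_pos: [504.4, 9.4, 214.9]
tcp_rot: [180.0, 0.1, 176.0]
ft_force: [-1.1, 0.2, 6.6]
finger_gap: 47.3
grip_force: 61.6
time: 13.62
tool_pos: [503.2, 9.5, 394.7]
tcp_rot: [-180.0, -0.1, 176.0]
ft_force: [1.9, -0.4, -2.3]
finger_gap: 47.2
grip_force: 62.0
time: 14.88
tool_pos: [503.6, 9.4, 413.2]
tcp_rot: [-179.9, -0.0, 86.0]
ft_force: [-1.2, 1.4, -2.0]
finger_gap: 47.5
grip_force: 62.2
```

View pics/w4.png

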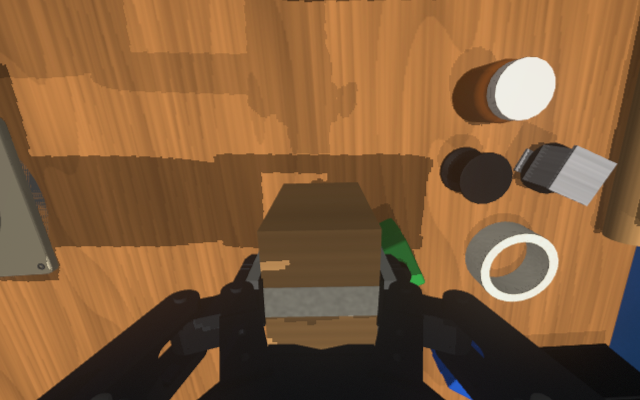

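```bash
python3 -m jog '0.35 0.03 -0.4 0 0 0 1;0.35 0.03 -0.4 0 0 0 1;0.35 0 0 0 0 0 1;0.35 0 0 0 0 0 1;0 0 0 0 0 0 1'; python3 -m jog '0 0 0 0 0 0 1;0 0 0 0 0 0 1'>/dev/null
python3 - <<'E'
from h import *
w=snapshot("wrist");np.savez("w5.npz",**w)
cv2.imwrite("pics/w5.png",w["img"][:,:,::-1])
E
```

```text
time: 15.6
tool_pos: [519.4, 150.7, 493.4]
tcp_rot: [-180.0, -0.0, 86.3]
ft_force: [-0.1, -0.7, -3.3]
finger_gap: 47.4
grip_force: 62.7
```

View pics/w5.png

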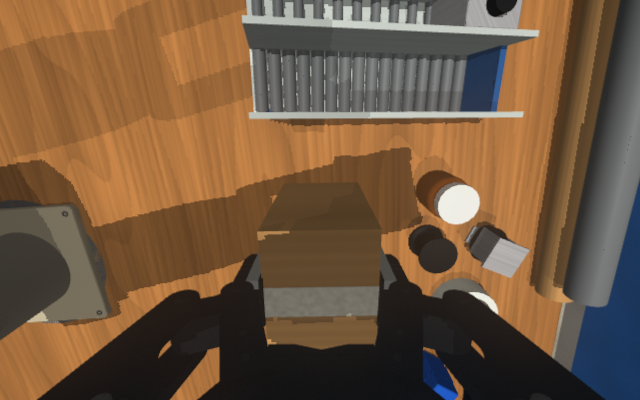

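The wrist view shows the wide lane at rows 50–115. Its upper end is on the left (col 250), the blue stop on the right (cols 465–500), the right guide top at row 115 and the middle guide top from (245,19) to (537,34). I cast rays onto the sloped plane of the guide tops.

```bash
python3 - <<'E'
from h import *
w=np.load("w5.npz");g=cv2.cvtColor(w["img"],cv2.COLOR_RGB2GRAY).astype(int)
def plane(p,ox,h):
    P=ray(w,p,0);E=w["extrinsics"];o=E[:3,3];d=P-o;n=np.array([np.sin(np.radians(10)),0,np.cos(np.radians(10))])
    q=np.array([ox,0,31])+n*h;return o+d*(((q-o)@n)/(d@n))[:,None]
def strip(c,a,b):
    col=g[a:b,c];m=np.where(col>150)[0];return (c,a+m.mean(),len(m)) if len(m) else None
R=[strip(c,106,122) for c in range(265,515,25)];M=[strip(c,12,44) for c in range(265,530,25)]
print(R);print(M)
for n,L in(("R",R),("M",M)):
    P=plane([x[:2] for x in L],730,95);f=np.polyfit(P[:,0],P[:,1],1);print(n,f,[(x,np.polyval(f,x).round(1)) for x in(460,545,730)],np.degrees(np.arctan(f[0])),np.abs(np.polyval(f,P[:,0])-P[:,1]).max())
print("R ends",plane([(249,115),(522,114.5)],730,95).round(1).tolist(),"M ends",plane([(244,19),(538,34)],730,95).round(1).tolist())
print("stop foot / top",plane([(467,54)],730,0).round(1),plane([(464,108)],730,0).round(1),plane([(503,47)],730,54).round(1))
print("bed far edge",plane([(253,48),(360,51),(460,54)],730,0).round(1).tolist())
E
```

```text
[(265, np.float64(115.0), 7), (290, np.float64(114.5), 6), (315, np.float64(114.5), 6), (340, np.float64(114.5), 6), (365, np.float64(114.5), 6), (390, np.float64(114.5), 6), (415, np.float64(114.5), 6), (440, np.float64(114.5), 6), (465, np.float64(114.0), 5), (490, np.float64(114.5), 6)]
[(265, np.float64(17.81818181818182), 11), (290, np.float64(18.0), 13), (315, np.float64(22.0), 7), (340, np.float64(23.5), 8), (365, np.float64(20.0), 17), (390, np.float64(26.0), 7), (415, np.float64(27.0), 7), (440, np.float64(28.0), 7), (465, np.float64(29.0), 7), (490, np.float64(24.5), 18), (515, np.float64(23.5), 24)]
R [-6.86766996e-02  2.56486280e+02] [(460, np.float64(224.9)), (545, np.float64(219.1)), (730, np.float64(206.4))] -3.9287162025453184 0.34484206005330975
M [-5.06666765e-02  3.27907198e+02] [(460, np.float64(304.6)), (545, np.float64(300.3)), (730, np.float64(290.9))] -2.9005064447691606 3.584789109362873
R ends [[456.0, 224.9, 175.8], [747.2, 204.9, 124.4]] M ends [[462.7, 304.5, 174.6], [753.8, 284.5, 123.3]]
stop foot / top [[724.3 283.7  32. ]] [[725.6 214.7  31.8]] [[741.7 280.9  83.8]]
bed far edge [[449.0, 300.8, 80.5], [578.1, 292.8, 57.8], [714.2, 284.1, 33.8]]
```

```bash
cat >> h.py <<'E'
LR=Ro.from_euler('zy',[-3.93,0],degrees=True)*Ro.from_euler('y',10,degrees=True)
LO=np.array([726,246.55,31]);TR=LR*Ro.from_euler('z',90,degrees=True)*Ro.from_euler('x',180,degrees=True)
def lane(x,h,y=0,D=214.9): return LO+LR.apply([x,y,h+D]),TR.as_euler('xyz',degrees=True)
E
python3 -c "
from h import *
p,r=lane(-185,110);print(p,r,rel(p,r),LR.as_euler('zyx',degrees=True))"
```

```text
[600.52460576 255.17006068 383.08895182] [-170.      0.     86.07] (array([112.9,  73. , 110.5]), array([10.  ,  0.  , -0.14])) [-3.99043221  9.97624445  0.69238808]
```

```bash
python3 -m jog '0.4 0.25 0 0 0 0 1;0.4 0.25 0.1 0 0 0 1;0.33 0.23 0.2 0 0 0 1;0 0 0.2 0.0833 0 0 1;0 0 0.2 0.0833 0 0 1' >/dev/null; python3 -m jog '0 0 0 0 0 0 1;0 0 0 0 0 0 1;0 0 0 0 0 0 1'; python3 -c "
from h import *
for h in(110,30,3): p,r=lane(-185,h);print(rel(p,r))"
```

```text
time: 16.9
tool_pos: [598.9, 256.2, 425.7]
tcp_rot: [-170.2, -0.1, 85.9]
ft_force: [0.2, 0.4, -2.5]
finger_gap: 47.4
grip_force: 63.1
(array([-0.9,  9. , 41.7]), array([ 0.23, -0.08, -0.11]))
(array([ -1. ,   8.6, 121.7]), array([ 0.23, -0.08, -0.11]))
(array([ -1.1,   8.5, 148.7]), array([ 0.23, -0.08, -0.11]))
```

```bash
python3 -m jog '-0.01 0.085 0.4 0 0 0 1;0 0 0.2 0 0 0 1;0 0 0 0 0 0 1;0 0 0 0 0 0 1' ; python3 - <<'E'
from h import *
for h in(0,): p,r=lane(-185,h);print(rel(p,r))
w=snapshot("wrist");np.savez("w6.npz",**w);t=snapshot("top")["img"];c=snapshot("scene")["img"]
o=np.zeros((600,800,3),np.uint8);o[:400,:640]=w["img"];o[400:600,:250]=cv2.resize(t[130:240,180:290],(250,200));o[400:600,260:560]=cv2.resize(c[170:300,350:545],(300,200))
cv2.imwrite("pics/w6.png",o[:,:,::-1])
E
```

```text
time: 17.4
tool_pos: [596.8, 255.7, 364.9]
tcp_rot: [-170.1, -0.0, 86.0]
ft_force: [0.4, 0.7, -2.5]
finger_gap: 47.2
grip_force: 63.2
(array([-0.3,  0.4, 91.4]), array([ 0.11, -0.06, -0.1 ]))
```

View pics/w6.png

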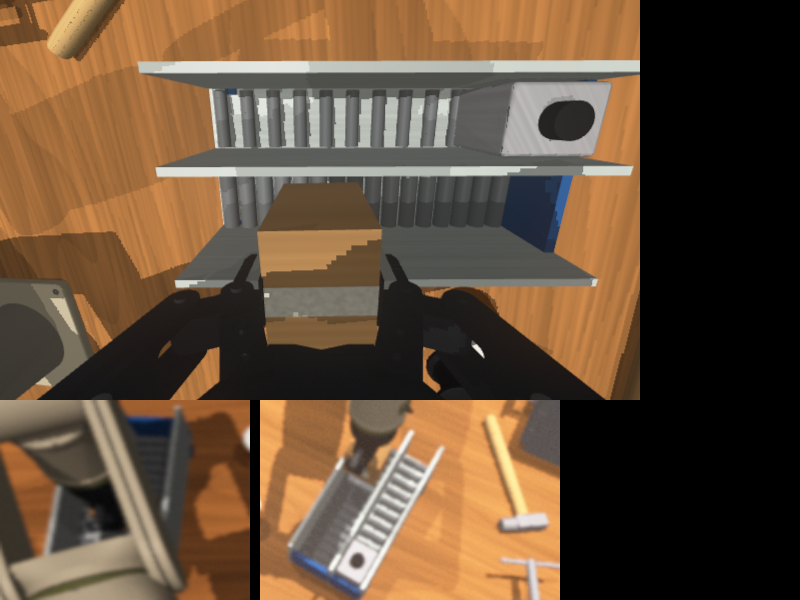

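The carton hangs about level with the guide tops. In the wrist view the middle guide strip is at row 171, the right guide strip at row 283 and the carton's far top edge at row 231. I check the lateral fit in lane coordinates.

```bash
python3 - <<'E'
from h import *
w=np.load("w6.npz");g=cv2.cvtColor(w["img"],cv2.COLOR_RGB2GRAY).astype(int);E=w["extrinsics"]
def L(p,h):
    d=LR.inv().apply(ray(w,p,0)-E[:3,3]);o=LR.inv().apply(E[:3,3]-LO);return (o+d*((h-o[2])/d[:,2])[:,None]).round(1).tolist()
for a,b,cs in((162,180,(200,300,400,550,620)),(276,290,(190,220,420,500,580))):
    q=[]
    for c in cs:
        m=np.where(g[a:b,c]>150)[0]
        if len(m):q.append((c,a+m.mean()))
    print(np.round(q,1).tolist(),L(q,95))
for c in(290,345):print(g[178:190,c].tolist(),g[224:238,c].tolist())
print("carton far top edge",L([(259,231),(380,230.5)],91.4+80),"far bottom edge",L([(285,183.5),(360,183.5)],91.4))
E
```

```text
[[200.0, 172.0], [300.0, 171.5], [400.0, 171.0], [620.0, 170.5]] [[-262.2, 39.4, 95.0], [-199.3, 39.7, 95.0], [-136.4, 39.9, 95.0], [2.2, 40.1, 95.0]]
[[190.0, 282.0]] [[-278.9, -39.5, 95.0]]
[77, 75, 85, 90, 89, 84, 78, 77, 77, 77, 78, 78] [76, 76, 76, 73, 71, 71, 97, 136, 146, 144, 143, 140, 139, 139]
[96, 95, 94, 95, 85, 77, 76, 77, 76, 77, 77, 77] [75, 74, 75, 75, 75, 97, 136, 146, 144, 142, 140, 139, 139, 138]
carton far top edge [[-210.3, 31.1, 171.4], [-163.5, 31.3, 171.4]] far bottom edge [[-209.5, 31.1, 91.4], [-160.8, 31.0, 91.4]]
```

```bash
python3 -m jog '0.008 0 0.2 0 0 0 1;0 0 0.2 0 0 0 1;0 0 0.2 0 0 0 1;0 0 0.15 0 0 0 1;0 0 0.08 0 0 0 1' ; python3 -m jog '0 0 0.03 0 0 0 1;0 0 0 0 0 0 1;0 0 0 0 0 0 1'; python3 -c "
from h import *
p,r=lane(-185,0);print(rel(p,r))"
```

```text
time: 18.18
tool_pos: [581.7, 257.2, 279.6]
tcp_rot: [-169.9, 0.0, 86.0]
ft_force: [0.0, 0.3, -2.8]
finger_gap: 46.9
grip_force: 63.2
time: 18.55
tool_pos: [582.1, 257.4, 279.4]
tcp_rot: [-170.1, -0.0, 86.0]
ft_force: [0.4, -0.5, -3.5]
finger_gap: 47.3
grip_force: 63.2
(array([-1. ,  0.2,  4.7]), array([ 0.08, -0.05, -0.11]))
```

Free of the guides, with about 5 mm left. I creep down until the bed carries it.

```bash
python3 -m jog '0 0 0.025 0 0 0 1;0 0 0 0 0 0 1;0 0 0 0 0 0 1'; python3 -m jog '0 0 0.012 0 0 0 1;0 0 0 0 0 0 1;0 0 0 0 0 0 1'
```

```text
time: 18.92
tool_pos: [581.3, 257.3, 276.1]
tcp_rot: [-170.0, -0.0, 86.0]
ft_force: [1.1, 0.2, -2.7]
finger_gap: 47.4
grip_force: 63.2
time: 19.3
tool_pos: [581.3, 257.4, 275.2]
tcp_rot: [-170.0, -0.0, 86.0]
ft_force: [0.3, 0.5, -0.1]
finger_gap: 47.4
grip_force: 63.3
```

```bash
python3 -m jog '0 0 0.01 0 0 0 1;0 0 0 0 0 0 1;0 0 0 0 0 0 1'
```

```text
time: 19.68
tool_pos: [581.4, 257.4, 275.1]
tcp_rot: [-170.1, -0.0, 86.0]
ft_force: [1.3, -0.6, 5.7]
finger_gap: 47.5
grip_force: 64.1
```

```bash
python3 -m jog '0 0 0 0 0 0 -1;0 0 0 0 0 0 -1;0 0 0 0 0 0 -1;0 0 0 0 0 0 -1;0 0 0 0 0 0 -1'; python3 -m jog '0 0 -0.3 0 0 0 -1;0 0 -0.4 0 0 0 -1;0 0 -0.4 0 0 0 -1;0 0 -0.4 0 0 0 -1;0 0 0 0 0 0 -1'; python3 -m jog '0 0 0 0 0 0 -1;0 0 0 0 0 0 -1;0 0 0 0 0 0 -1;0 0 0 0 0 0 -1;0 0 0 0 0 0 -1'
python3 - <<'E'
from h import *
w=snapshot("wrist");np.savez("w7.npz",**w);c=snapshot("scene")["img"]
o=np.zeros((600,800,3),np.uint8);o[:400,:640]=w["img"];o[400:600,260:560]=cv2.resize(c[170:300,350:545],(300,200));o[400:600,:250]=cv2.resize(c[125:225,220:345],(250,200))
cv2.imwrite("pics/w7.png",o[:,:,::-1])
E
```

```text
time: 20.3
tool_pos: [580.9, 257.4, 273.8]
tcp_rot: [-170.0, 0.0, 86.0]
ft_force: [1.2, 0.1, 0.3]
finger_gap: 85.4
grip_force: 0.1
time: 20.92
tool_pos: [607.9, 255.7, 426.7]
tcp_rot: [-170.4, -0.2, 85.9]
ft_force: [0.2, 0.5, 0.2]
finger_gap: 85.3
grip_force: 0.0
time: 21.55
tool_pos: [606.9, 255.5, 421.4]
tcp_rot: [-170.0, 0.0, 86.0]
ft_force: [-0.8, 0.1, -0.3]
finger_gap: 85.7
grip_force: 0.0
```

View pics/w7.png

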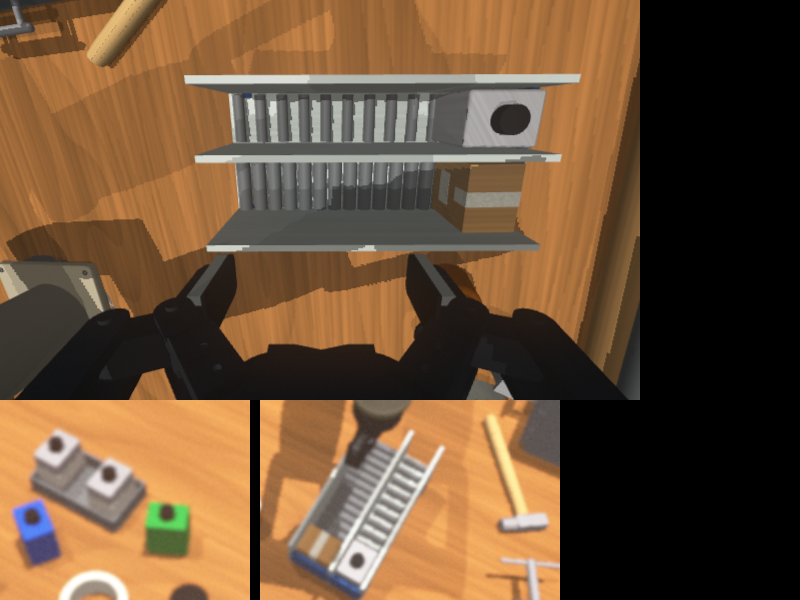

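The carton stands upright at the stop, with its top at about (460–524, 163–232). The tins are standing in the tray. I check its position and yaw in lane coordinates.

```bash
python3 - <<'E'
from h import *
w=snapshot("wrist");E=w["extrinsics"];im=w["img"]
def L(p,h):
    d=LR.inv().apply(ray(w,p,0)-E[:3,3]);o=LR.inv().apply(E[:3,3]-LO);return (o+d*((h-o[2])/d[:,2])[:,None])
hsv=cv2.cvtColor(im,cv2.COLOR_RGB2HSV).astype(int)
for r in(170,180,186,212,220,228):print(r,[f"{c}:{tuple(im[r,c])[0]},{im[r,c][2]}" for c in list(range(454,470,2))+list(range(510,530,2))])
P=L([(465,165),(525,163),(517,232),(459,231)],80);print(P.round(1).tolist(),P.mean(0))
cv2.imwrite("pics/c8.png",cv2.resize(im[140:255,415:575],None,fx=5,fy=5,interpolation=cv2.INTER_CUBIC)[:,:,::-1])
E
```

```text
170 ['454:79,53', '456:74,43', '458:77,44', '460:77,43', '462:77,44', '464:76,43', '466:77,43', '468:76,43', '510:119,58', '512:119,58', '514:118,57', '516:119,58', '518:119,58', '520:119,58', '522:120,58', '524:119,57', '526:119,57', '528:120,57']
180 ['454:91,81', '456:103,91', '458:78,44', '460:75,42', '462:74,41', '464:74,42', '466:75,42', '468:76,42', '510:121,60', '512:121,59', '514:122,59', '516:122,59', '518:122,59', '520:121,58', '522:122,59', '524:122,58', '526:122,59', '528:122,59']
186 ['454:91,81', '456:91,66', '458:74,41', '460:75,41', '462:75,41', '464:86,70', '466:80,53', '468:77,42', '510:120,58', '512:121,58', '514:121,58', '516:121,58', '518:121,58', '520:121,58', '522:121,57', '524:122,58', '526:121,58', '528:122,57']
212 ['454:72,38', '456:75,39', '458:74,39', '460:75,39', '462:77,39', '464:77,39', '466:76,38', '468:75,39', '510:122,57', '512:122,57', '514:122,57', '516:122,57', '518:122,57', '520:123,57', '522:123,57', '524:123,57', '526:169,63', '528:173,64']
220 ['454:76,68', '456:72,41', '458:72,38', '460:74,39', '462:76,39', '464:77,39', '466:76,39', '468:74,38', '510:120,56', '512:121,56', '514:121,56', '516:120,55', '518:120,56', '520:120,55', '522:121,55', '524:167,64', '526:173,64', '528:174,65']
228 ['454:76,74', '456:76,74', '458:77,74', '460:77,74', '462:77,74', '464:77,69', '466:77,42', '468:77,39', '510:123,57', '512:123,57', '514:124,58', '516:123,57', '518:123,57', '520:124,58', '522:165,63', '524:174,64', '526:172,64', '528:174,64']
[[-60.3, 31.7, 80.0], [-8.1, 33.4, 80.0], [-2.2, -31.7, 80.0], [-56.9, -30.6, 80.0]] [-31.86774575   0.68956258  80.        ]
```

View pics/c8.png

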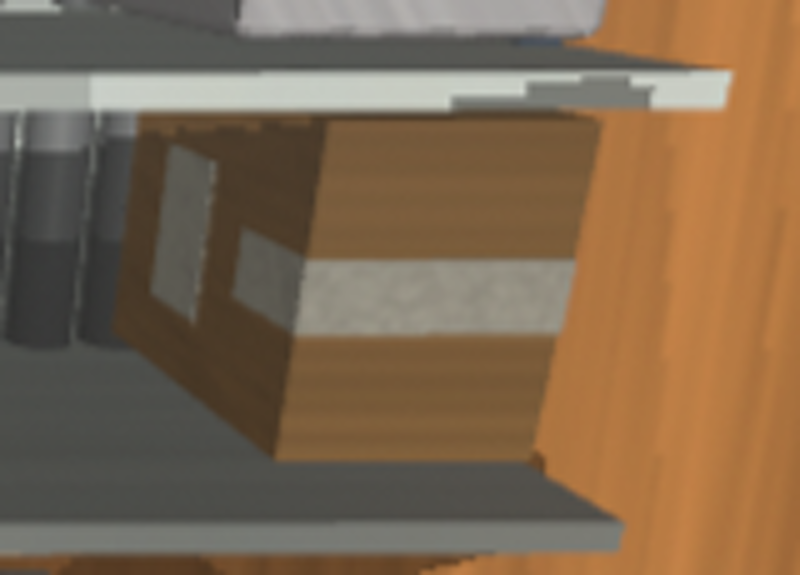

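The slanted side edges are perspective, since lines along y converge downwards here. But the carton has moved between the two pictures (right edge from col 524 to 535), so it is still creeping to the stop. I let time pass and measure again.

```bash
cat > m.py <<'E'
from h import *
w=snapshot("wrist");E=w["extrinsics"];im=w["img"].astype(int)
def L(p,h):
    d=LR.inv().apply(ray(w,p,0)-E[:3,3]);o=LR.inv().apply(E[:3,3]-LO);return (o+d*((h-o[2])/d[:,2])[:,None])
for r in(172,184,212,224):
    d=im[r,460:552,0];k=460+np.argmax(np.diff(d[:32]))+.5;j=500+np.argmax(np.diff(im[r,500:552,0]))+.5
    print(r,k,j,L([(k,r),(j,r)],80)[:,:2].round(1).tolist())
print(sense()["time"])
E
python3 m.py; python3 -m jog '0 0 0 0 0 0 -1;0 0 0 0 0 0 -1;0 0 0 0 0 0 -1;0 0 0 0 0 0 -1;0 0 0 0 0 0 -1'|head -1; python3 m.py
```

```text
172 478.5 533.5 [[-47.4, 25.5], [1.1, 25.4]]
184 476.5 530.5 [[-47.5, 14.6], [0.8, 14.6]]
212 472.5 524.5 [[-47.0, -11.8], [0.8, -11.9]]
224 470.5 522.5 [[-47.1, -23.6], [1.4, -23.7]]
21.75
time: 22.38
172 478.5 533.5 [[-47.4, 25.4], [1.1, 25.4]]
184 476.5 530.5 [[-47.5, 14.6], [0.7, 14.5]]
212 472.5 524.5 [[-47.1, -11.8], [0.8, -11.9]]
224 470.5 522.5 [[-47.1, -23.6], [1.3, -23.7]]
22.425
```

The carton is at rest flat against the stop: centre 23 mm up the lane, yaw about 0, lateral offset about 1 mm.

```bash
python3 -c "
from bench import *
print(hand_in())"
```

```text
the job is handed in; nothing more can be done
None
```

I put the carton on the bench, took it again by its broad faces and released it in the upper lane; it now rests flat against the stop, both tins stand in the tray, and the job is handed in (the call returned no verdict).

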